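Switch on the filter pump under its red guard

TASK

Switch on the pump at the box with the red guard: with a fingertip lift the red guard up and back until it rests open by itself, push the metal toggle beneath it all the way over towards the hinge, then tip the guard forward again so that it drops fully shut over the toggle. Only touch and push: leave the box with the yellow guard as it is, and leave the bottle, cup and jar standing where they are.

Things in the scene. Friction and masses are not known exactly. Their poses are not given: they have to be found in the camera images.
- red_unit: The pump switch: grey box 170 x 110 mm, black panel on top 50 mm above the table, screwed to the table, its front turned roughly to the robot's right (-y); origin at the centre of its underside, x from front (lip side) to back (hinge side), z up.
- red_guard (a joint): Red plastic guard, 40 to 80 g, on a free-turning hinge: 0 = shut (level over the toggle), 2.15 rad = fully back. Let go below about 1.5 rad it falls shut; beyond about 1.75 rad it falls back and stays open. Opening carries the lip up and over towards the back.
- red_toggle (a joint): Metal toggle under the red guard: 0 = off (leans 0.45 rad to the front; starts within 0.12 rad of it), 0.9 = on (leans 0.45 rad to the back, the hinge side). Rod 8 mm thick with a 12 mm ball, centre 30 mm from the pivot, which is 5 mm in front of the box's centre, 53 mm above the table. Needs about 1.5 N at the ball and stays where it is left.
- red_hinge (a point): Middle of the red guard's hinge axis (along y), 50 mm behind the box's centre, 92 mm above the table. Shut, the guard is a level plate at this height, 52 mm wide, 4 mm thick, reaching 90 mm forward; cheeks at both sides hang 22 mm down; its front is open. Under the hinge a steel block 46 mm wide fills 4 mm in front to 12 mm behind the axis.
- red_lip (a point): Middle of the tip of the guard's lip: 112 mm in front of and 10 mm above the hinge when shut; moves with the guard. The lip, 36 mm wide and 4 mm thick, runs 24 mm on from the plate's front edge, sloping up 0.4 rad; the space below it down to the panel (40 mm) is free.
- red_tip (a point): Centre of the ball at the end of the toggle under the red guard.
- yellow_unit: The lamp switch, to be left alone: the same box with a yellow guard and its own toggle: grey box 170 x 110 mm, black panel on top 50 mm above the table, screwed to the table, its front turned roughly to the robot's right (-y); origin at the centre of its underside, x from front (lip side) to back (hinge side), z up.
- yellow_guard (a joint): Yellow guard, like the red one; shut (0), leave it.
- yellow_tip (a point): Centre of the ball of the toggle under the yellow guard; that toggle may stand on or off, leave it.
- bottle: Empty clear bottle with white cap, 66 mm across, 200 mm high, standing; origin at the centre of its base. Leave it.
- cup: Blue plastic cup, 72 mm across, 75 mm high, standing; origin at the centre of its base. Leave it.
- jar: Amber glass jar with dark cap, 64 mm across, 70 mm high, standing; origin at the centre of its base. Leave it.

How it is judged (in metres and radians):
On the way, in this order (a step that is already met when the one before it is completed fails the run):
1. the red guard is lifted back until it rests open, the toggle still off (value of joint red_guard above 1.75 rad and value of joint red_toggle below 0.3 rad), for 0.2 s.
2. with the guard open, the toggle is pushed fully over to on (value of joint red_toggle above 0.8 rad and value of joint red_guard above 1.2 rad), for 0.2 s.
3. the guard has dropped shut (value of joint red_guard below 0.06 rad and value of joint red_toggle above 0.8 rad), for 0.2 s.
At the end, for the whole second after the job is handed in: The red guard is shut (within 0.06 rad), the toggle beneath it is on (beyond 0.8 of 0.9 rad); the yellow guard is shut and its toggle within 5 mm of where it was; bottle, cup and jar stand upright within 20 mm of where they were (all of step 3 and value of joint yellow_guard below 0.06 rad and distance of each of bottle, cup, jar from where it was at the start of the episode below 0.02 m and angle between each of bottle, cup, jar's own z axis and vertical below 0.1 rad and distance of yellow_tip from where it was at the start of the episode below 0.005 m); the robot touches nothing.
It fails at once if the yellow guard is lifted (beyond 0.2 rad) (value of joint yellow_guard above 0.2 rad).
It fails at once if the toggle under the yellow guard is shifted (more than 5 mm) (distance of yellow_tip from where it was at the start of the episode above 0.005 m).
It fails at once if the bottle, cup or jar is lifted, tipped or pushed away (more than 20 mm or 0.3 rad) (distance of any of bottle, cup, jar from where it was at the start of the episode above 0.02 m or angle between any of bottle, cup, jar's own z axis and vertical above 0.3 rad).
It also fails if it takes over 62 s, if anything falls off the work surface, if the arm or the gripper's body presses on something with over 40 N, if the wrist force passes 120 N, or if a joint passes its speed limit or range.

ROBOT

A 6-joint arm with a two-finger parallel gripper is mounted at the origin on the work surface. World frame = base frame: x ahead of the robot, y to its left, z up, the work surface at z = 0. Lengths are in m, angles in degrees, forces in N, time in s.
With the tool pointing down it reaches from about 0.25 to 0.725 m from the base axis. Payload 9.7 kg.
Tool frame: the origin (TCP) lies at the very end of the fingers, on their centre line; the grasp point (between the pads) lies 19 mm behind it; z points along the fingers, y is the direction in which the jaws open and shut (so a half turn about z gives the same grasp; the last joint's range is limited). The gripper opens to 85 mm and grips with 20 to 120 N. Pads are 22 mm wide; open, the fingers measure 114 mm over their backs; the gripper's body (76 mm by 85 mm) begins 54 mm behind the grasp point. The pads swing forward as they close: fully open they stand 13 mm farther back than shut.
Start: joints at [74.656, 4.979, 10.078, 95.1, 0, 90], TCP at [0.146, 0.53, 0.231] pointing down, gripper open.
Joint ranges: [-179.16, 179.16], [-48.56, 103.87], [-65.8, 70.77], [-126.05, 130.52], [-82.76, 87.17], [-180, 180]. Speed limits (degrees/s): [127.2, 127.2, 147.25, 180, 180, 180].

INTERFACE

Orientations are given as [roll, pitch, yaw] about the fixed x, y, z axes, in that order (R = Rz(yaw) Ry(pitch) Rx(roll)).
In Python, from workcell import bot gives the robot as it stands.
- The arm moves only by the shell command python3 -m pendant 'ROWS' [FORCE]. ROWS is JSON, a list that holds one entry, the list of rows, each a list of 7 numbers: the shift along the tool's x, y, z in cm, then the turn, a rotation vector about the tool's x, y, z in rad, then the opening in per cent of the stroke, from 0 (shut) to 100 (fully open). In form: [[[dx, dy, dz, ax, ay, az, gripper], ...]]. A call has 1 to 5 rows; each row shifts and turns the pose as measured when the row begins, along the tool's axes as they then stand; what a row does not reach is not made up. A row lasts 1/12 s, in which the tool goes at most 41.7 mm and 7.16 degrees, less where a joint would pass 70% of its speed; a pose out of reach is approached as far as the arm can. A call with a gripper value outside its range is refused whole. The fingers move at their own pace and stop on an object; FORCE is the grip in N (left out, the last holds). Time passes only in rows, so rows that do not move let the fingers close. It gives the time, the measured TCP pose, the force and the opening at its end, in the units of the state.
- bot.get_obs(): the state, without advancing time (a new reading comes with each control period).
- bot.camera(name): name is "scene" or "side" or "wrist"; returns the picture (420x560x3 uint8, red, green, blue); there is no depth.
- bot.get_calibration(name): a dict with "intrinsics" (3x3 intrinsics, pixels), "D" ([k1, k2, p1, p2, k3] as OpenCV has them; the pictures are not rectified), "pose" (4x4, takes a point from camera to world coordinates); the wrist camera has in their place "T_tool_cam" (4x4, takes a point from camera to tool coordinates, whose origin is the TCP and whose axes are the flange's). Camera axes: x right, y down, z forward; pixel columns grow to the right and rows downward; lengths in m; the calibration is good to about 2 mm. A picture is of the moment at which its call begins: read the wrist's pose just before it. get_calibration takes no time and is no camera call.
- bot.job_done(): hands the job in, once; it reports no verdict.
Trained networks look in the newest picture that a camera, given by its name, has taken for a name from the list of things; names that differ only in an ending like _2 or _b are one class to them, and where a whole thing is asked for, a point or a joint stands for the part that bears it (a point fixed in the world has none). Each returns a list of dicts, best first, with "confidence" (0 to 1); they miss things now and then, are a little off and sometimes report something else, mostly with a low value. They report only what shows in the picture. A call takes as long as a camera call.
- bot.masks_of(camera, thing): "pixels" (420x560 bool, what is visible of it) and "extent" ([left, top, right, bottom] in pixels, round what is visible of it).
- bot.mark_of(camera, thing): "uv" ([column, row] in pixels: a listed point, or the origin of a listed thing).
The state is a dict: "time": time; "q": joint angles; "qd": joint speeds; "joint_efforts": joint torques, N m; "ee_pos": TCP position; "tcp_rot": TCP orientation; "wrist_force": force on the tool from outside, world axes, zero at the start; "torque": the same for the moment, N m; "opening": finger opening in m.
Only numpy, scipy, OpenCV 4.12 (cv2) and the standard library are available. Lean on these libraries where they do the work, as an engineer would, in place of code of your own. Each camera call takes 0.05 s, during which the arm holds its last target. There are 200 camera calls.

## Working session

There is one attempt and no reset: what is moved stays moved. The work goes in short steps, Python scripts to look and compute and a shell command to move; the robot and the scene stay as the last step left them, time stands still between calls to the robot, and variables do not carry over. Pictures are saved under pics/ and viewed, about 8 in all and at most 12, crops included, and the job is handed in when it is done.

```bash
mkdir -p pics; ls
cat > h.py <<'E'
import numpy as np, cv2
from workcell import bot
from scipy.spatial.transform import Rotation as R
def cal(n):
    c=bot.get_calibration(n)
    if n=='wrist':
        o=bot.get_obs(); T=np.eye(4); T[:3,:3]=R.from_euler('xyz',o['tcp_rot'],degrees=True).as_matrix(); T[:3,3]=o['ee_pos']
        P=T@np.array(c['T_tool_cam'])
    else: P=np.array(c['pose'])
    return np.array(c['intrinsics']),np.array(c['D']),P
def ray(n,uv,P=None):
    K,D,P0=cal(n); P=P0 if P is None else P
    p=cv2.undistortPoints(np.array([[uv]],float),K,D)[0,0]
    return P[:3,3],P[:3,:3]@np.array([p[0],p[1],1])
def atz(n,uv,z):
    o,d=ray(n,uv); return o+d*(z-o[2])/d[2]
def proj(n,X):
    K,D,P=cal(n); Q=np.linalg.inv(P)
    return cv2.projectPoints(np.atleast_2d(X).astype(float),cv2.Rodrigues(Q[:3,:3])[0],Q[:3,3],K,D)[0][:,0]
def tri(rays):
    A=np.zeros((3,3));b=np.zeros(3)
    for o,d in rays:
        d=d/np.linalg.norm(d);M=np.eye(3)-np.outer(d,d);A+=M;b+=M@o
    return np.linalg.solve(A,b)
E
python3 - <<'E'
from h import *
np.set_printoptions(precision=3,suppress=True)
print(bot.get_obs())
Z={'red_unit':0,'red_hinge':.092,'red_lip':.102,'red_tip':.08,'yellow_unit':0,'yellow_tip':.08,'bottle':0,'cup':0,'jar':0}
ims=[]
for n in ['scene','side','wrist']:
    im=bot.camera(n); cv2.imwrite(f'pics/{n}0.png',im[...,::-1])
    for t in Z:
        for m in bot.mark_of(n,t)[:2]:
            print(n,t,round(m['confidence'],2),np.array(m['uv']),atz(n,m['uv'],Z[t]))
    print(cal(n)[2])
E
python3 -c "
import cv2,numpy as np
cv2.imwrite('pics/a.png',cv2.resize(np.hstack([cv2.imread('pics/scene0.png'),cv2.imread('pics/side0.png')]),(800,300)))"
```

```text
pics
{'time': 0.0, 'q': array([74.655,  5.01 , 10.035, 95.099, -0.001, 90.   ]), 'qd': array([-0.087, -0.019,  0.058,  0.011,  0.008, -0.003]), 'joint_efforts': array([ -0.001, -52.039,  46.48 ,   0.016,   0.   ,  -0.   ]), 'ee_pos': array([0.145, 0.53 , 0.231]), 'tcp_rot': array([-179.925,    0.001,  164.655]), 'wrist_force': array([ 0.075, -0.307, -0.254]), 'torque': array([ 0.069,  0.018, -0.02 ]), 'opening': 0.08552916486209564}
scene red_unit 0.87 [222.3 189.1] [ 0.567 -0.201  0.   ]
scene red_hinge 0.87 [228.1 173.8] [ 0.574 -0.146  0.092]
scene red_lip 0.87 [212.1 148.2] [ 0.557 -0.264  0.102]
scene yellow_unit 0.7 [288.7 267.4] [ 0.585  0.154 -0.   ]
scene bottle 0.87 [358.2 350.8] [0.603 0.435 0.   ]
scene bottle 0.44 [213.8 147.7] [ 0.484 -0.4    0.   ]
scene cup 0.81 [220.8 143.8] [ 0.454 -0.407  0.   ]
scene cup 0.66 [266.6 231.1] [0.558 0.016 0.   ]
scene jar 0.65 [268.3 231. ] [0.554 0.019 0.   ]
[[-0.83   0.364 -0.423  1.114]
 [ 0.558  0.542 -0.629  0.868]
 [ 0.    -0.757 -0.653  0.948]
 [ 0.     0.     0.     1.   ]]
side red_unit 0.78 [326.1 292.5] [ 0.566 -0.196  0.   ]
side red_hinge 0.73 [326.7 251.3] [ 0.579 -0.161  0.092]
side red_lip 0.79 [342.2 279.8] [ 0.562 -0.259  0.102]
side red_lip 0.62 [325.9 292.2] [ 0.516 -0.276  0.102]
side red_tip 0.16 [276.2 206.5] [0.547 0.049 0.08 ]
side yellow_unit 0.79 [273.6 206.4] [0.583 0.151 0.   ]
side yellow_unit 0.35 [343.1 278.4] [ 0.624 -0.172 -0.   ]
side bottle 0.66 [247.8 157.7] [0.608 0.432 0.   ]
side cup 0.77 [330.1 381.9] [ 0.467 -0.401  0.   ]
side jar 0.8 [283.6 239.3] [ 0.551  0.01  -0.   ]
[[ 0.921 -0.232  0.313  0.182]
 [-0.39  -0.554  0.735 -0.805]
 [ 0.003 -0.799 -0.601  0.773]
 [ 0.     0.     0.     1.   ]]
[[ 0.265  0.911  0.315  0.065]
 [ 0.964 -0.251 -0.087  0.553]
 [-0.     0.326 -0.945  0.374]
 [ 0.     0.     0.     1.   ]]
```

View pics/scene0.png

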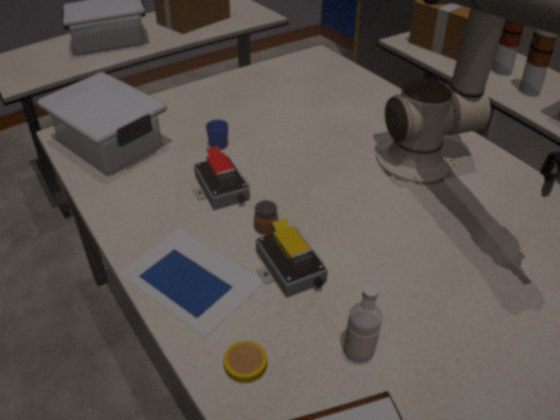

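View pics/side0.png

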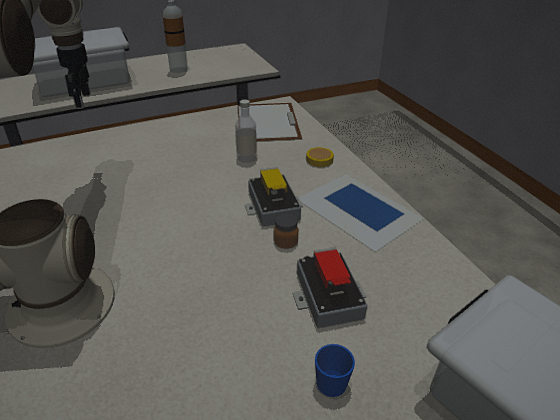

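The scene shows the red guard near (220,160), the yellow one near (292,238), the jar between them, and the cup at (217,133) in front of the red lip. The network marks agree between the cameras. Next I'll work out the transit to a viewing pose above the red unit.

```bash
cat >> h.py <<'E'
def plan(pos,yaw,tilt,n,grip=0):
    """rows from present pose to pos, tool x towards yaw, z tilted by `tilt` deg toward x; straight line, n rows"""
    o=bot.get_obs(); R0=R.from_euler('xyz',o['tcp_rot'],degrees=True); p0=np.array(o['ee_pos'])
    R1=R.from_euler('z',yaw,degrees=True)*R.from_euler('x',180,degrees=True)*R.from_euler('y',tilt,degrees=True)
    w=(R0.inv()*R1).as_rotvec(); d=(np.array(pos)-p0)/n
    print('turn/row deg',np.degrees(np.linalg.norm(w))/n,'step mm',np.linalg.norm(d)*1e3)
    for i in range(n):
        Ri=R0*R.from_rotvec(w*i/n); t=Ri.inv().apply(d)*100
        print(str([round(float(v),2) for v in t]+[round(float(v),3) for v in w/n]+[grip]))
E
python3 -c "
from h import *
plan([.56,-.22,.26],80,0,25)"
```

```text
turn/row deg 3.386175669374939 step mm 34.308714432693456
[-2.39, -2.46, -0.11, -0.0, 0.0, 0.059, 0]
[-2.53, -2.31, -0.11, -0.0, 0.0, 0.059, 0]
[-2.67, -2.16, -0.11, -0.0, 0.0, 0.059, 0]
[-2.79, -2.0, -0.11, -0.0, 0.0, 0.059, 0]
[-2.9, -1.83, -0.11, -0.0, 0.0, 0.059, 0]
[-3.0, -1.65, -0.11, -0.0, 0.0, 0.059, 0]
[-3.1, -1.47, -0.11, -0.0, 0.0, 0.059, 0]
[-3.18, -1.29, -0.11, -0.0, 0.0, 0.059, 0]
[-3.25, -1.1, -0.11, -0.0, 0.0, 0.059, 0]
[-3.31, -0.9, -0.11, -0.0, 0.0, 0.059, 0]
[-3.36, -0.71, -0.11, -0.0, 0.0, 0.059, 0]
[-3.39, -0.51, -0.11, -0.0, 0.0, 0.059, 0]
[-3.42, -0.31, -0.11, -0.0, 0.0, 0.059, 0]
[-3.43, -0.1, -0.11, -0.0, 0.0, 0.059, 0]
[-3.43, 0.1, -0.11, -0.0, 0.0, 0.059, 0]
[-3.42, 0.3, -0.11, -0.0, 0.0, 0.059, 0]
[-3.39, 0.5, -0.11, -0.0, 0.0, 0.059, 0]
[-3.36, 0.7, -0.11, -0.0, 0.0, 0.059, 0]
[-3.31, 0.9, -0.11, -0.0, 0.0, 0.059, 0]
[-3.25, 1.09, -0.11, -0.0, 0.0, 0.059, 0]
[-3.18, 1.28, -0.11, -0.0, 0.0, 0.059, 0]
[-3.1, 1.47, -0.11, -0.0, 0.0, 0.059, 0]
[-3.01, 1.65, -0.11, -0.0, 0.0, 0.059, 0]
[-2.9, 1.82, -0.11, -0.0, 0.0, 0.059, 0]
[-2.79, 1.99, -0.11, -0.0, 0.0, 0.059, 0]
```

```bash
python3 -m pendant '[[[-2.4,-2.5,-0.2,0,0,0.06,0],[-2.5,-2.3,-0.2,0,0,0.06,0],[-2.7,-2.2,-0.1,0,0,0.06,0],[-2.8,-2,-0.1,0,0,0.06,0],[-2.9,-1.8,-0.1,0,0,0.06,0]]]'
python3 -m pendant '[[[-3,-1.6,-0.1,0,0,0.06,0],[-3.1,-1.5,-0.1,0,0,0.06,0],[-3.2,-1.3,-0.1,0,0,0.06,0],[-3.2,-1.1,-0.1,0,0,0.06,0],[-3.3,-0.9,-0.1,0,0,0.06,0]]]'
python3 -m pendant '[[[-3.4,-0.7,-0.1,0,0,0.06,0],[-3.4,-0.5,-0.1,0,0,0.06,0],[-3.4,-0.3,-0.1,0,0,0.06,0],[-3.4,-0.1,-0.1,0,0,0.06,0],[-3.4,0.1,-0.1,0,0,0.06,0]]]'
python3 -m pendant '[[[-3.4,0.3,-0.1,0,0,0.06,0],[-3.4,0.5,-0.1,0,0,0.06,0],[-3.4,0.7,-0.1,0,0,0.06,0],[-3.3,0.9,-0.1,0,0,0.06,0],[-3.2,1.1,-0.1,0,0,0.06,0]]]'
python3 -c "
from h import *
plan([.56,-.22,.26],80,0,7)"
```

```text
time: 1.92
ee_pos: [0.2275, 0.3784, 0.2352]
tcp_rot: [-179.8, -0.0, 147.3]
wrist_force: [0.4, -0.3, -0.0]
opening: 0.0258
time: 2.33
ee_pos: [0.3097, 0.2199, 0.2412]
tcp_rot: [-180.0, 0.1, 129.4]
wrist_force: [1.3, 0.5, 0.7]
opening: 0.0001
time: 2.75
ee_pos: [0.3896, 0.0591, 0.2481]
tcp_rot: [179.7, 0.1, 111.3]
wrist_force: [0.3, 1.2, -0.5]
opening: -0.0001
time: 3.17
ee_pos: [0.4664, -0.1046, 0.255]
tcp_rot: [179.5, -0.0, 93.2]
wrist_force: [0.6, 0.8, -0.2]
opening: -0.0002
turn/row deg 1.883932286348393 step mm 21.243918588581995
[-1.72, 1.24, -0.06, 0.001, -0.0, 0.033, 0]
[-1.68, 1.3, -0.06, 0.001, -0.0, 0.033, 0]
[-1.64, 1.35, -0.06, 0.001, -0.0, 0.033, 0]
[-1.59, 1.41, -0.07, 0.001, -0.0, 0.033, 0]
[-1.54, 1.46, -0.07, 0.001, -0.0, 0.033, 0]
[-1.49, 1.51, -0.07, 0.001, -0.0, 0.033, 0]
[-1.44, 1.56, -0.07, 0.001, -0.0, 0.033, 0]
```

```bash
python3 -m pendant '[[[-2.4,1.8,-0.1,0,0,0.05,0],[-2.3,1.9,-0.1,0,0,0.05,0],[-2.2,2,-0.1,0,0,0.05,0],[-2.2,2.1,-0.1,0,0,0.05,0],[-2.1,2.2,-0.1,0,0,0.04,0]]]'
python3 -m pendant '[[[0,0,0,0,0,0,0],[0,0,0,0,0,0,0]]]'
python3 - <<'E'
from h import *
np.set_printoptions(precision=4,suppress=True)
o=bot.get_obs(); print(o['ee_pos'],o['tcp_rot'],o['q'])
im=bot.camera('wrist').copy()
for t,z in {'red_unit':0,'red_hinge':.092,'red_lip':.102,'red_tip':.08}.items():
    for m in bot.mark_of('wrist',t)[:2]:
        print(t,round(m['confidence'],2),np.array(m['uv']),atz('wrist',m['uv'],z))
        cv2.circle(im,tuple(int(v) for v in m['uv']),3,(0,255,0),-1)
cv2.imwrite('pics/w1.png',im[...,::-1])
E
```

```text
time: 3.58
ee_pos: [0.5629, -0.2312, 0.2615]
tcp_rot: [179.4, -0.1, 78.4]
wrist_force: [0.3, -0.3, 0.1]
opening: 0.0001
time: 3.75
ee_pos: [0.5653, -0.2359, 0.2579]
tcp_rot: [179.6, -0.1, 78.0]
wrist_force: [-0.1, 0.7, -0.4]
opening: -0.0
[ 0.5653 -0.2359  0.2579] [179.5821  -0.1313  78.0438] [-22.7445  14.2872  23.6527  98.9796   0.2072  79.2129]
red_unit 0.79 [277.6 141.2] [ 0.5705 -0.2034  0.    ]
red_hinge 0.57 [273.2 101.6] [ 0.5766 -0.1546  0.092 ]
red_lip 0.7 [276.5 216.2] [ 0.5566 -0.2625  0.102 ]
```

View pics/w1.png

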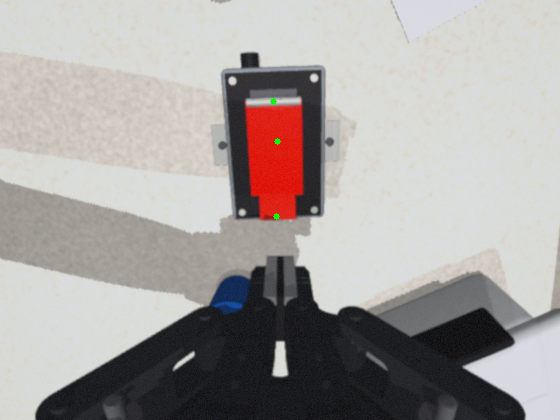

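The wrist view shows the red guard, with its hinge at (273,101) and its lip at (276,216). Both fit the stated geometry and give a unit yaw of about 79.5°. The closed fingers are in front of the lip, and the cup is left of them at (230,293). Next I'll plan the tilted approach.

```bash
cat >> h.py <<'E'
YAW=79.5; e=np.array([np.cos(np.radians(YAW)),np.sin(np.radians(YAW)),0]); l=np.array([e[1],-e[0],0])
C=np.array([.5675,-.2035,0])
def pt(s,z,lat=0): return C+e*s+l*lat+np.array([0,0,z])
def where():
    o=bot.get_obs(); d=o['ee_pos']-C; print('s,lat,z mm',np.round([d@e*1e3,d@l*1e3,o['ee_pos'][2]*1e3],1),'rot',np.round(o['tcp_rot'],1),'F',np.round(o['wrist_force'],1),'t',o['time'])
E
python3 -c "
from h import *
where()
plan(pt(-.12,.14),YAW,45,8)"
```

```text
s,lat,z mm [-30.6   2.6 259.4] rot [ 1.795e+02 -1.000e-01  7.820e+01] F [ 0.8  0.  -0.1] t 4.0
turn/row deg 5.614916449282405 step mm 18.650288767872215
[-1.12, -0.02, 1.49, 0.002, 0.098, -0.002, 0]
[-1.26, -0.02, 1.37, 0.002, 0.098, -0.002, 0]
[-1.39, -0.02, 1.24, 0.002, 0.098, -0.002, 0]
[-1.5, -0.02, 1.1, 0.002, 0.098, -0.002, 0]
[-1.6, -0.02, 0.95, 0.002, 0.098, -0.002, 0]
[-1.69, -0.02, 0.79, 0.002, 0.098, -0.002, 0]
[-1.76, -0.03, 0.62, 0.002, 0.098, -0.002, 0]
[-1.81, -0.03, 0.44, 0.002, 0.098, -0.002, 0]
```

```bash
python3 -m pendant '[[[-1.1,0,1.5,0,0.1,0,0],[-1.3,0,1.4,0,0.1,0,0],[-1.4,0,1.2,0,0.1,0,0],[-1.5,0,1.1,0,0.1,0,0],[-1.6,0,0.9,0,0.1,0,0]]]'
python3 -m pendant '[[[-1.7,0,0.8,0,0.1,0,0],[-1.8,0,0.6,0,0.1,0,0],[-1.8,0,0.4,0,0.1,0,0],[0,0,0,0,0,0,0]]]'
python3 -c "
from h import *
where(); print(bot.get_obs()['q'])
plan(pt(-.105,.072),YAW,45,4)"
```

```text
time: 4.42
ee_pos: [0.5578, -0.2807, 0.1976]
tcp_rot: [177.7, -29.4, 80.2]
wrist_force: [0.9, -0.1, -0.1]
opening: 0.0
time: 4.75
ee_pos: [0.5514, -0.3152, 0.1455]
tcp_rot: [177.0, -47.9, 81.1]
wrist_force: [-0.6, -0.5, -5.2]
opening: 0.0001
s,lat,z mm [-112.8    4.5  145.5] rot [177.  -47.9  81.1] F [-0.6 -0.5 -5.2] t 4.75
[-45.97801378  41.82174192  36.37748302 115.72828757  38.50402346
  43.14886563]
turn/row deg 0.8977321797822114 step mm 18.51071198780533
[-1.23, -0.18, 1.37, 0.008, -0.013, 0.004, 0]
[-1.21, -0.16, 1.39, 0.008, -0.013, 0.004, 0]
[-1.2, -0.15, 1.4, 0.008, -0.013, 0.004, 0]
[-1.18, -0.13, 1.42, 0.008, -0.013, 0.004, 0]
```

```bash
python3 -m pendant '[[[-1.2,-0.2,1.3,0.01,-0.01,0,0],[-1.2,-0.2,1.4,0.01,-0.01,0,0],[-1.2,-0.1,1.4,0.01,-0.01,0,0],[-1.2,-0.1,1.4,0.01,-0.01,0,0],[0,0,0,0,0,0,0]]]'
python3 - <<'E'
from h import *
where(); plan(pt(-.056,.072),YAW,45,4)
a=bot.camera('side').copy()
for p in [pt(-.062,.102),pt(.05,.092)]:
    cv2.circle(a,tuple(int(v) for v in proj('side',p)[0]),2,(0,255,0),-1)
w=bot.camera('wrist')
cv2.imwrite('pics/s2.png',np.hstack([cv2.resize(a[180:420,220:460],(400,400)),cv2.resize(w,(400,400))])[...,::-1])
E
```

```text
time: 5.17
ee_pos: [0.5482, -0.3056, 0.07]
tcp_rot: [179.7, -45.3, 80.9]
wrist_force: [-0.9, 0.3, 0.1]
opening: -0.0003
s,lat,z mm [-103.9   -0.4   70. ] rot [179.7 -45.3  80.9] F [-0.9  0.3  0.1] t 5.1667
turn/row deg 0.2980187352747046 step mm 11.98367498287437
[0.88, 0.03, 0.82, -0.003, -0.001, 0.004, 0]
[0.88, 0.03, 0.81, -0.003, -0.001, 0.004, 0]
[0.88, 0.02, 0.81, -0.003, -0.001, 0.004, 0]
[0.88, 0.02, 0.81, -0.003, -0.001, 0.004, 0]
```

View pics/s2.png

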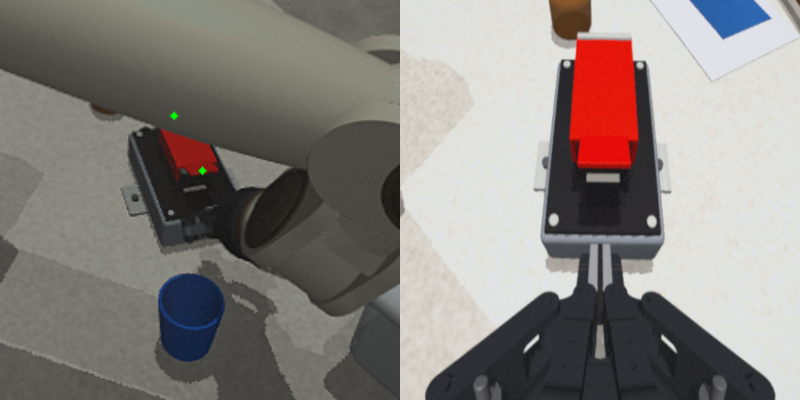

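The left crop shows the finger in front of the box, and the wrist view on the right shows it centred on the lip (603,155). I'll insert it under the lip and compute the lifting arc.

```bash
python3 -m pendant '[[[0.9,0,0.8,0,0,0,0],[0.9,0,0.8,0,0,0,0],[0.9,0,0.8,0,0,0,0],[0.9,0,0.8,0,0,0,0],[0,0,0,0,0,0,0]]]'
python3 - <<'E'
from h import *
where()
o=bot.get_obs(); d=o['ee_pos']-C; p=np.array([d@e,o['ee_pos'][2]])*1e3
for ph,r in [(0,96),(10,94),(20,92),(30,90),(40,87),(50,85),(60,83),(70,81),(80,80),(90,79),(100,78),(110,78)]:
    a=np.radians(ph); q=np.array([50-r*np.cos(a),92+r*np.sin(a)])-7.8; g=q-p; p=q
    print(ph,q.round(),'tool x,z cm',(np.array([g.sum(),g[0]-g[1]])*.0707).round(2))
E
```

```text
time: 5.68
ee_pos: [0.5593, -0.2583, 0.0895]
tcp_rot: [178.3, -44.8, 81.8]
wrist_force: [-0.9, 0.1, 0.6]
opening: -0.0002
s,lat,z mm [-55.4   1.9  89.5] rot [178.3 -44.8  81.8] F [-0.9  0.1  0.6] t 5.6833
0 [-54.  84.] tool x,z cm [-0.26  0.49]
10 [-50. 101.] tool x,z cm [ 1.4  -0.91]
20 [-44. 116.] tool x,z cm [ 1.5  -0.64]
30 [-36. 129.] tool x,z cm [ 1.56 -0.36]
40 [-24. 140.] tool x,z cm [1.57 0.03]
50 [-12. 149.] tool x,z cm [1.5 0.2]
60 [  1. 156.] tool x,z cm [1.41 0.45]
70 [ 14. 160.] tool x,z cm [1.27 0.68]
80 [ 28. 163.] tool x,z cm [1.17 0.79]
90 [ 42. 163.] tool x,z cm [1.   0.97]
100 [ 56. 161.] tool x,z cm [0.8  1.11]
110 [ 69. 157.] tool x,z cm [0.68 1.18]
```

Run:
```python
from h import *
w=bot.camera('wrist'); where()
cv2.imwrite('pics/w3.png',w[...,::-1])
```

```text
s,lat,z mm [-56.3   2.   89.8] rot [178.2 -44.7  81.8] F [-0.2 -0.8 -0.1] t 5.7333
```

View pics/w3.png

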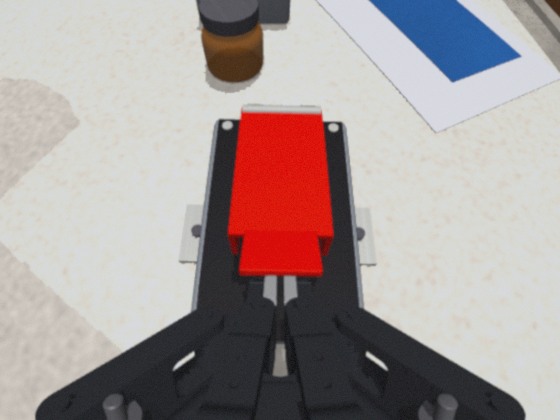

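The lip (280,260) covers the fingertips, so the finger is under it and the guard is already slightly raised. I'll lift along the arc.

```bash
python3 -m pendant '[[[1.2,0,-0.4,0,0,0,0],[1.5,0,-0.6,0,0,0,0],[1.6,0,-0.4,0,0,0,0],[1.6,0,0,0,0,0,0],[1.5,0,0.2,0,0,0,0]]]'
python3 - <<'E'
from h import *
where()
o=bot.get_obs(); d=o['ee_pos']-C; p=np.array([d@e,o['ee_pos'][2]])*1e3
for ph,r in [(60,83),(70,81),(80,80),(90,79),(100,78),(110,78)]:
    a=np.radians(ph); q=np.array([50-r*np.cos(a),92+r*np.sin(a)])-7.8; g=q-p; p=q
    print(ph,q.round(),'tool x,z cm',(np.array([g.sum(),g[0]-g[1]])*.0707).round(2))
E
```

```text
time: 6.15
ee_pos: [0.5652, -0.2158, 0.1583]
tcp_rot: [178.0, -44.6, 81.8]
wrist_force: [-0.6, -0.3, -0.1]
opening: -0.0001
s,lat,z mm [-12.5  -0.  158.3] rot [178.  -44.6  81.8] F [-0.6 -0.3 -0.1] t 6.15
60 [  1. 156.] tool x,z cm [0.78 1.09]
70 [ 14. 160.] tool x,z cm [1.27 0.68]
80 [ 28. 163.] tool x,z cm [1.17 0.79]
90 [ 42. 163.] tool x,z cm [1.   0.97]
100 [ 56. 161.] tool x,z cm [0.8  1.11]
110 [ 69. 157.] tool x,z cm [0.68 1.18]
```

```bash
python3 -m pendant '[[[0.8,0,1,0,0,0,0],[1.1,0,0.8,0,0,0,0],[1.1,0,0.9,0,0,0,0],[1,0,1,0,0,0,0],[0.8,0,1.1,0,0,0,0]]]'
python3 - <<'E'
from h import *
w=bot.camera('wrist'); where()
cv2.imwrite('pics/w4.png',cv2.resize(np.hstack([w,bot.camera('scene')[100:310,120:400].repeat(2,0).repeat(2,1)]),(800,300))[...,::-1])
E
```

```text
time: 6.57
ee_pos: [0.5785, -0.1423, 0.1673]
tcp_rot: [177.3, -44.5, 82.2]
wrist_force: [0.8, -0.6, -0.1]
opening: 0.0004
s,lat,z mm [ 64.4  -0.5 167.3] rot [177.3 -44.5  82.3] F [1.2 1.  0.8] t 6.6167
```

View pics/w4.png

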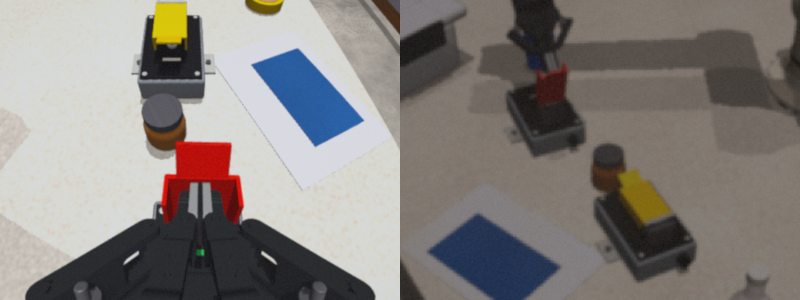

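The guard is past vertical (about 105°) against the finger. I'll push it a bit further, then retreat to the front.

```bash
python3 -m pendant '[[[0.7,0,1.2,0,0,0,0],[0.5,0,1.2,0,0,0,0],[-0.3,0,-1.5,0,0,0,0],[-1,0,-2.5,0,0,0,0],[-1.5,0,-2.5,0,0,0,0]]]'
python3 - <<'E'
from h import *
np.set_printoptions(precision=4,suppress=True)
w=bot.camera('wrist').copy(); where()
for m in bot.mark_of('wrist','red_tip')[:2]:
    print(m['confidence'],m['uv'],atz('wrist',m['uv'],.08)); cv2.circle(w,tuple(int(v) for v in m['uv']),2,(0,255,0),-1)
plan(pt(-.06,.15),YAW,45,5)
cv2.imwrite('pics/w5.png',w[...,::-1])
E
```

```text
time: 7.08
ee_pos: [0.5704, -0.1745, 0.1885]
tcp_rot: [177.3, -44.5, 82.8]
wrist_force: [0.3, -0.1, -0.8]
opening: -0.0
s,lat,z mm [ 24.2  -2.2 189. ] rot [177.2 -44.4  82.7] F [-1.3 -1.8 -0.4] t 7.1333
0.65 [281.1, 361.6] [ 0.5682 -0.2221  0.08  ]
turn/row deg 0.4633145879844173 step mm 18.725085838890536
[-1.75, -0.03, -0.66, 0.002, 0.002, 0.008, 0]
[-1.75, -0.01, -0.66, 0.002, 0.002, 0.008, 0]
[-1.75, -0.0, -0.66, 0.002, 0.002, 0.008, 0]
[-1.75, 0.01, -0.67, 0.002, 0.002, 0.008, 0]
[-1.75, 0.02, -0.67, 0.002, 0.002, 0.008, 0]
```

View pics/w5.png

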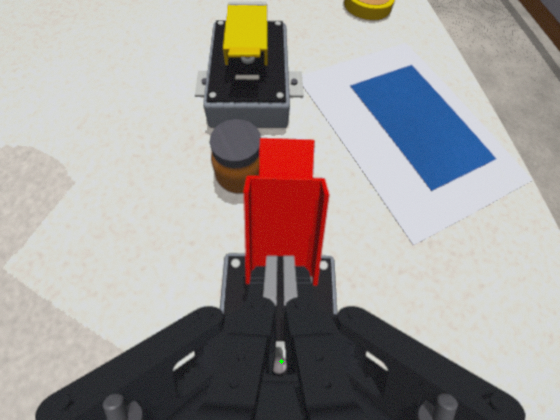

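The guard rests open, and the toggle ball is at (281,361), which puts it at s ≈ -18 mm, still off. I'll retreat forward and go down in front of the ball.

```bash
python3 -m pendant '[[[-1.8,0,-0.7,0,0,0.01,0],[-1.8,0,-0.7,0,0,0.01,0],[-1.8,0,-0.7,0,0,0.01,0],[-1.8,0,-0.7,0,0,0.01,0],[-1.8,0,-0.7,0,0,0.01,0]]]'
python3 -c "
from h import *
where()
plan(pt(-.05,.08),YAW,45,5)"
```

```text
time: 7.6
ee_pos: [0.5564, -0.2655, 0.1531]
tcp_rot: [179.8, -44.4, 78.7]
wrist_force: [0.3, 0.5, -0.9]
opening: 0.0001
s,lat,z mm [-63.    0.4 153.1] rot [179.8 -44.4  78.7] F [ 0.3  0.5 -0.9] t 7.6
turn/row deg 0.21202380282589087 step mm 14.842175344976674
[-0.84, -0.02, 1.22, 0.003, 0.002, -0.002, 0]
[-0.84, -0.01, 1.22, 0.003, 0.002, -0.002, 0]
[-0.84, -0.01, 1.22, 0.003, 0.002, -0.002, 0]
[-0.85, -0.01, 1.22, 0.003, 0.002, -0.002, 0]
[-0.85, -0.01, 1.22, 0.003, 0.002, -0.002, 0]
```

```bash
python3 -m pendant '[[[-0.8,0,1.2,0,0,0,0],[-0.8,0,1.2,0,0,0,0],[-0.8,0,1.2,0,0,0,0],[-0.9,0,1.2,0,0,0,0],[-0.8,0,1.1,0,0,0,0]]]'
python3 -m pendant '[[[0,0,0,0,0,0,0]]]'
python3 -c "
from h import *
where()
plan(pt(-.0,.08),YAW,45,5)"
```

```text
time: 8.02
ee_pos: [0.559, -0.2564, 0.08]
tcp_rot: [179.8, -44.4, 78.4]
wrist_force: [0.7, -0.8, 0.3]
opening: -0.0002
time: 8.1
ee_pos: [0.5584, -0.2551, 0.0775]
tcp_rot: [-179.9, -44.5, 78.2]
wrist_force: [-0.3, 0.3, -0.7]
opening: 0.0004
s,lat,z mm [-52.4   0.4  77.5] rot [-179.9  -44.5   78.2] F [-0.3  0.3 -0.7] t 8.1
turn/row deg 0.26716657316666936 step mm 10.499855704041059
[0.78, -0.03, 0.7, 0.003, 0.002, -0.003, 0]
[0.78, -0.03, 0.7, 0.003, 0.002, -0.003, 0]
[0.78, -0.02, 0.7, 0.003, 0.002, -0.003, 0]
[0.78, -0.02, 0.7, 0.003, 0.002, -0.003, 0]
[0.78, -0.01, 0.7, 0.003, 0.002, -0.003, 0]
```

```bash
python3 -m pendant '[[[0.7,0,0.8,0,0,0,0],[0.7,0,0.8,0,0,0,0]]]'; python3 -c "
from h import *
where();plan(pt(-.0,.08),YAW,45,4)"
```

```text
time: 8.27
ee_pos: [0.5624, -0.2345, 0.0759]
tcp_rot: [-179.8, -44.5, 78.0]
wrist_force: [0.5, 0.2, 0.3]
opening: 0.0002
s,lat,z mm [-31.4   0.7  75.9] rot [-179.8  -44.5   78. ] F [0.5 0.2 0.3] t 8.2667
turn/row deg 0.35696461248583866 step mm 7.907067606510282
[0.63, -0.04, 0.48, 0.004, 0.002, -0.005, 0]
[0.63, -0.03, 0.48, 0.004, 0.002, -0.005, 0]
[0.63, -0.03, 0.48, 0.004, 0.002, -0.005, 0]
[0.63, -0.02, 0.48, 0.004, 0.002, -0.005, 0]
```

```bash
python3 -m pendant '[[[0.6,0,0.5,0,0,0,0],[0.6,0,0.5,0,0,0,0],[0.6,0,0.6,0,0,0,0],[0.6,0,0.6,0,0,0,0]]]'; python3 -m pendant '[[[0.2,0,0.2,0,0,0,0]]]'; python3 -c "
from h import *
where()"
```

```text
time: 8.6
ee_pos: [0.5699, -0.2023, 0.0798]
tcp_rot: [179.9, -44.1, 78.2]
wrist_force: [-18.6, -64.0, 11.4]
opening: 0.0001
time: 8.68
ee_pos: [0.5712, -0.2006, 0.0835]
tcp_rot: [179.5, -44.0, 78.4]
wrist_force: [-11.2, -13.8, 22.7]
opening: 0.0001
s,lat,z mm [ 3.5  3.1 83.5] rot [179.5 -44.   78.4] F [-11.2 -13.8  22.7] t 8.6833
```

It reached the end stop with clear force. I'll back off and look.

```bash
python3 -m pendant '[[[-0.5,0,-0.5,0,0,0,0],[-1,0,-2,0,0,0,0],[0,0,-3,0,0,0,0],[0,0,-3,0,0,0,0],[0,0,-3,0,0,0,0]]]'
python3 - <<'E'
from h import *
np.set_printoptions(precision=4,suppress=True)
w=bot.camera('wrist').copy(); where()
for m in bot.mark_of('wrist','red_tip')[:2]:
    p=atz('wrist',m['uv'],.08); print(m['confidence'],m['uv'],p,'s',(p-C)@e)
for s in (-.018,.008):
    cv2.circle(w,tuple(int(v) for v in proj('wrist',pt(s,.08))[0]),6,(0,255,0),1)
cv2.imwrite('pics/w6.png',w[...,::-1])
plan(pt(.06,.26),YAW,0,8)
E
```

```text
time: 9.1
ee_pos: [0.5522, -0.2844, 0.1602]
tcp_rot: [179.4, -44.0, 78.8]
wrist_force: [0.3, -0.3, -0.7]
opening: 0.0002
s,lat,z mm [-86.    0.  164.4] rot [179.1 -43.9  78.9] F [ 0.5 -2.8  2.4] t 9.15
0.75 [276.2, 192.6] [ 0.5688 -0.2007  0.08  ] s 0.0029670461526340296
0.15 [278.6, 232.0] [ 0.5635 -0.2363  0.08  ] s -0.032968051806426785
turn/row deg 5.48687512346542 step mm 21.82366272020128
[2.15, -0.03, 0.38, 0.002, -0.096, -0.002, 0]
[2.18, -0.03, 0.17, 0.002, -0.096, -0.002, 0]
[2.18, -0.02, -0.04, 0.002, -0.096, -0.002, 0]
[2.17, -0.02, -0.25, 0.002, -0.096, -0.002, 0]
[2.13, -0.02, -0.45, 0.002, -0.096, -0.002, 0]
[2.08, -0.01, -0.65, 0.002, -0.096, -0.002, 0]
[2.01, -0.01, -0.85, 0.002, -0.096, -0.002, 0]
[1.92, -0.01, -1.04, 0.002, -0.096, -0.002, 0]
```

View pics/w6.png

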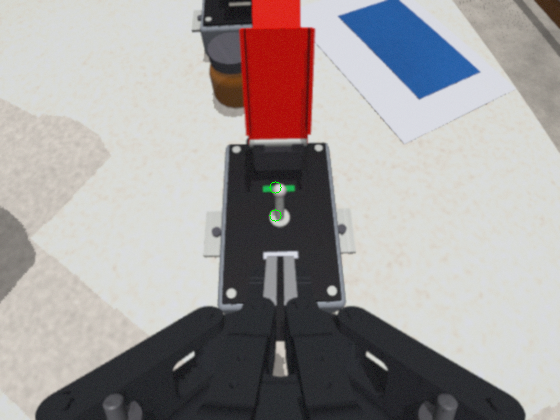

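The ball at (279,188) sits on the marker for "on", leaning to the hinge side, and the guard is open. Now I'll go over and behind the guard, upright.

```bash
python3 -m pendant '[[[1.5,0,-1.5,0,-0.1,0,0],[2.2,0,-0.8,0,-0.1,0,0],[2.2,0,-0.5,0,-0.1,0,0],[2.2,0,-0.5,0,-0.1,0,0],[2.1,0,-0.5,0,-0.1,0,0]]]'
python3 -m pendant '[[[2.1,0,-0.6,0,-0.1,0,0],[2,0,-0.8,0,-0.1,0,0],[2,0,-0.5,0,-0.07,0,0]]]'
python3 -c "
from h import *
where()
plan(pt(.15,.26),YAW,0,4)"
```

```text
time: 9.62
ee_pos: [0.5656, -0.2275, 0.2371]
tcp_rot: [179.9, -14.7, 77.4]
wrist_force: [0.7, 0.3, -0.5]
opening: -0.0004
time: 9.87
ee_pos: [0.5791, -0.1668, 0.2706]
tcp_rot: [179.1, 1.5, 77.3]
wrist_force: [0.9, 0.2, -0.0]
opening: 0.0003
s,lat,z mm [ 38.2   4.7 270.6] rot [179.1   1.5  77.3] F [ 0.9  0.2 -0. ] t 9.8667
turn/row deg 0.7081460353721098 step mm 28.100405824943184
[2.79, -0.23, 0.19, 0.004, 0.007, -0.01, 0]
[2.8, -0.2, 0.21, 0.004, 0.007, -0.01, 0]
[2.8, -0.17, 0.23, 0.004, 0.007, -0.01, 0]
[2.8, -0.15, 0.25, 0.004, 0.007, -0.01, 0]
```

```bash
python3 -m pendant '[[[2.8,-0.2,0.2,0,0,-0.01,0],[2.8,-0.2,0.2,0,0,-0.01,0],[2.8,-0.2,0.2,0,0,-0.01,0],[2.8,-0.2,0.2,0,0,-0.01,0],[0,0,0,0,0,0,0]]]'
python3 -c "
from h import *
where()
plan(pt(.15,.16),YAW,0,5)"
```

```text
time: 10.28
ee_pos: [0.5951, -0.0385, 0.2613]
tcp_rot: [178.6, 1.6, 80.2]
wrist_force: [0.3, -0.2, -0.4]
opening: 0.0
s,lat,z mm [167.2  -2.9 261.3] rot [178.6   1.6  80.2] F [ 0.3 -0.2 -0.4] t 10.2833
turn/row deg 0.45127915466648794 step mm 20.552089571894516
[-0.29, 0.0, 2.03, 0.005, 0.006, 0.003, 0]
[-0.3, 0.01, 2.03, 0.005, 0.006, 0.003, 0]
[-0.31, 0.03, 2.03, 0.005, 0.006, 0.003, 0]
[-0.32, 0.04, 2.03, 0.005, 0.006, 0.003, 0]
[-0.33, 0.05, 2.03, 0.005, 0.006, 0.003, 0]
```

```bash
python3 -m pendant '[[[-0.3,0,2,0,0,0,0],[-0.3,0,2,0,0,0,0],[-0.3,0,2,0,0,0,0],[-0.2,0,2,0,0,0,0],[-0.2,0,1.9,0,0,0,0]]]'
python3 -m pendant '[[[0,0,0,0,0,0,0]]]'
python3 -c "
from h import *
where()
plan(pt(.035,.158),YAW,0,8)"
```

```text
time: 10.7
ee_pos: [0.5961, -0.0466, 0.162]
tcp_rot: [178.1, 1.4, 80.7]
wrist_force: [0.7, -0.5, 0.0]
opening: -0.0001
time: 10.78
ee_pos: [0.5942, -0.0461, 0.1575]
tcp_rot: [178.4, 1.4, 80.7]
wrist_force: [-0.1, -0.0, -0.4]
opening: -0.0002
s,lat,z mm [159.6  -2.4 157.5] rot [178.4   1.4  80.7] F [-0.1 -0.  -0.4] t 10.7833
turn/row deg 0.3101524954908371 step mm 15.578321510900546
[-1.56, -0.0, 0.03, 0.004, 0.003, 0.003, 0]
[-1.56, -0.0, 0.03, 0.004, 0.003, 0.003, 0]
[-1.56, 0.0, 0.02, 0.004, 0.003, 0.003, 0]
[-1.56, 0.01, 0.02, 0.004, 0.003, 0.003, 0]
[-1.56, 0.01, 0.01, 0.004, 0.003, 0.003, 0]
[-1.56, 0.02, 0.01, 0.004, 0.003, 0.003, 0]
[-1.56, 0.02, 0.0, 0.004, 0.003, 0.003, 0]
[-1.56, 0.03, -0.0, 0.004, 0.003, 0.003, 0]
```

```bash
python3 -m pendant '[[[-1.5,0,0,0,0,0,0],[-1.5,0,0,0,0,0,0],[-1.5,0,0,0,0,0,0],[-1.5,0,0,0,0,0,0],[-1.5,0,0,0,0,0,0]]]'
python3 -c "
from h import *
where()"
```

```text
time: 11.2
ee_pos: [0.5816, -0.1187, 0.1625]
tcp_rot: [178.2, 1.2, 81.0]
wrist_force: [-0.9, 3.0, 4.8]
opening: 0.0002
s,lat,z mm [ 86.   -1.6 162.5] rot [178.2   1.2  81. ] F [-0.9  3.   4.8] t 11.2
```

```bash
python3 -m pendant '[[[-1.5,0,0,0,0,0,0],[-1.5,0,0,0,0,0,0],[-1.3,0,0,0,0,0,0],[-1,0,0,0,0,0,0]]]'
python3 -m pendant '[[[0.5,0,-2,0,0,0,0],[0.5,0,-3,0,0,0,0],[0,0,-3,0,0,0,0],[0,0,0,0,0,0,0],[0,0,0,0,0,0,0]]]'
python3 - <<'E'
from h import *
where()
w=bot.camera('wrist').copy()
a=bot.camera('scene').copy(); u=proj('scene',pt(-.062,.102))[0].astype(int); cv2.circle(a,tuple(int(v) for v in u),2,(0,255,0),1)
cv2.imwrite('pics/w7.png',cv2.resize(np.hstack([w,a[100:310,120:400].repeat(2,0).repeat(2,1)]),(800,300))[...,::-1])
E
```

```text
time: 11.53
ee_pos: [0.5736, -0.1754, 0.1698]
tcp_rot: [177.7, 1.2, 80.9]
wrist_force: [-0.6, 0.3, 0.1]
opening: 0.0001
time: 11.95
ee_pos: [0.5705, -0.1671, 0.2534]
tcp_rot: [177.7, 1.1, 80.7]
wrist_force: [0.4, -0.6, -0.4]
opening: 0.0002
s,lat,z mm [ 36.3  -3.7 253.4] rot [177.7   1.1  80.7] F [ 0.4 -0.6 -0.4] t 11.95
```

View pics/w7.png

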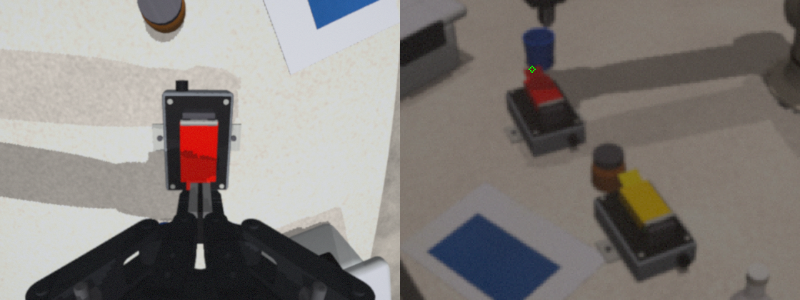

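The guard lies flat again in both views. One last numeric check against the starting marks, then I'll hand in.

```bash
python3 -m pendant '[[[0,0,-1,0,0,0,0],[0,0,0,0,0,0,0],[0,0,0,0,0,0,0],[0,0,0,0,0,0,0],[0,0,0,0,0,0,0]]]'
python3 - <<'E'
from h import *
np.set_printoptions(precision=3,suppress=True)
for n in ('scene','side'):
    bot.camera(n)
    for t in ['red_lip','bottle','cup','jar','yellow_unit']:
        for m in bot.mark_of(n,t)[:1]: print(n,t,round(m['confidence'],2),np.array(m['uv']))
i0=cv2.imread('pics/scene0.png');i1=bot.camera('scene')[...,::-1]
r=lambda i:np.argwhere((i[140:185,190:250,2]>130)&(i[140:185,190:250,1]<60))
for i in (i0,i1): q=r(i); print(len(q),q.min(0),q.max(0),q.mean(0))
where()
E
```

```text
time: 12.47
ee_pos: [0.5691, -0.1668, 0.2584]
tcp_rot: [178.1, 1.1, 80.7]
wrist_force: [-0.1, -0.5, -0.7]
opening: 0.0
scene red_lip 0.94 [210.2 149.6]
scene bottle 0.87 [358.  349.3]
scene cup 0.61 [217.7 143.7]
scene jar 0.86 [264.9 229.5]
scene yellow_unit 0.62 [289.1 268.2]
side red_lip 0.98 [342.8 279.7]
side bottle 0.98 [247.  154.4]
side cup 0.57 [329.9 382. ]
side jar 0.9 [282.7 239.7]
side yellow_unit 0.96 [274.1 204. ]
1 [21 29] [21 29] [21. 29.]Traceback (most recent call last):
  File "<stdin>", line 9, in <module>
    return umr_minimum(a, axis, None, out, keepdims, initial, where)
ValueError: zero-size array to reduction operation minimum which has no identity
```

```bash
python3 -c "
from h import *
where(); print(bot.job_done())"
```

```text
s,lat,z mm [ 36.3  -4.9 259.4] rot [178.    1.1  80.7] F [-0.  -0.6 -0.4] t 13.1167
the job is handed in; nothing more can be done
None
```

The pump switch is on and the red guard is shut again. I handed the job in at about 13 s; it gives no verdict, so success rests on my own checks.

**What I did:** I slid the closed fingertips under the red lip and lifted the guard along its arc until it rested open. I pushed the toggle onto its stop towards the hinge, then went over the guard and tipped it forward from behind so it dropped shut.

**Checks that passed:**
- **Toggle:** with the guard still open, the ball was within 2 pixels of where "on" should appear. It was not visible after the guard closed.
- **Guard:** the lip is back where it started, within 1 pixel in the side view and about 2.5 in the scene view. Both pictures show it flat.
- **Bottle, cup, jar and yellow box:** their marks shifted by at most about 4 pixels, which is within the networks' noise, and I saw nothing disturbed. I did not measure the yellow toggle directly.
- **Arm:** it stopped well clear of everything, with about zero wrist force.

**What did not go as planned:**
- The finger rose about 15 mm more than planned while going under the lip. It was still under the lip, and I corrected the lift from there.
- The toggle stop was met with a brief push of about 68 N at the wrist, more than needed but under the 120 N limit.
- A last red-pixel count failed because its colour threshold was wrong for the dim picture, so it told me nothing.

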